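# Fetch a wing nut from the right sliding-lid box

### The arm

A 6-joint arm with a two-finger parallel gripper is mounted at the origin on a cart in front of the work surface, level with it; the furniture and walls round the work are solid. World frame = base frame: x ahead of the robot, y to its left, z up, the work surface at z = 0. Lengths are in m, angles in degrees, forces in N, time in s.
With the tool pointing down it reaches from about 0.4 to 0.825 m from the base axis. Payload 7 kg.
Tool frame: the origin (TCP) lies on the centre line of the jaws, within the pads' length; the fingertips stand 22 mm ahead of it and the grasp point (between the pads) lies 3 mm ahead of it; z points along the fingers, y is the line along which they close (so a half turn about z gives the same grasp; the last joint's range is limited). The gripper opens to 88 mm and grips with 3 to 60 N. Pads are 19 mm wide; open, the fingers measure 130 mm over their backs; the gripper's body (78 mm by 193 mm) begins 47 mm behind the grasp point.
Start: joints at [-57.462, 20.546, 0.682, 0, -70.136, -16.507], TCP at [0.186, -0.649, 0.249] pointing down, gripper open.
Joint ranges: [-176.03, 176.03], [-82.01, 121.73], [-58.28, 71.71], [-173.87, 95.51], [-174.79, -0.11], [-173.66, 173.66]. Speed limits (degrees/s): [136.94, 136.94, 172.46, 180, 180, 180].

### API

Orientations are given as [roll, pitch, yaw] about the fixed x, y, z axes, in that order (R = Rz(yaw) Ry(pitch) Rx(roll)).
In Python, from plant import get_state, cams, r gives the robot as it stands.
- The arm moves only by the tool apply_moves, never from a script. Its argument "targets" is a list of rows, each an object with "dp": the shift along the world's x, y, z in m, a list of three; "yaw": the turn about the world's z in degrees. In form: [{"dp": [x, y, z], "yaw": yaw}, ...]. A call has 1 to 20 rows; each row is the pose to reach, as a shift and turn from the pose commanded when the call began; what a row does not reach only later rows make up. A row lasts 1/12 s, in which the tool goes at most 41.7 mm and 7.16 degrees, less where a joint would pass 70% of its speed; a pose out of reach is approached as far as the arm can. A call with a gripper value outside its range is refused whole. "grip" is the gripper command: -1 is fully open, 1 is shut, values between are in proportion, set as the call begins (left out, the last holds). The fingers move at their own pace and stop on an object; "squeeze" is the grip in N (left out, the last holds). Time passes only in rows, so rows that repeat a pose let the fingers close. It gives the time, the measured TCP pose, the force, the opening and the grip force at its end, in the units of the state.
- get_state(): the state, without advancing time (a new reading comes with each control period).
- cams.capture(name): name is "scene" or "top"; returns a dict with "image" (420x560x3 uint8, red, green, blue), "range_z" (420x560 float32, m along the optical axis (not along the pixel's ray), 0 where there is no reading), "fx", "fy", "cx", "cy" (pixels), "R" (3x3) and "t" (3): a world point X has camera coordinates R X + t. Camera axes: x right, y down, z forward; pixel columns grow to the right and rows downward; lengths in m; the calibration is good to about 2 mm. A picture is of the moment at which its call begins.
- r.close_job(): hands the job in; it is judged then, once.
The state is a dict: "time_s": time; "joints": joint angles; "qd": joint speeds; "joint_torque": joint torques, N m; "tcp_pos": TCP position; "eef_rot": TCP orientation; "contact_force": force on the tool from outside, world axes, zero at the start; "moment": the same for the moment, N m; "gripper_width": finger opening in m; "gripper_force": force on a finger pad.
Only numpy, scipy, OpenCV 4.12 (cv2) and the standard library are available. Lean on these libraries where they do the work, as an engineer would, in place of code of your own. Each camera call takes 0.05 s, during which the arm holds its last target. There are 200 camera calls.

### The job

Three wooden boxes with sliding lids stand in a row, and each lid carries a sample of what is kept inside. Slide the lid with the wing nut on it open, away from the robot, all the way, take the loose wing nut out of that box and put it into the low brass tin. Leave that box open, the other two shut and the tin standing upright.

Things in the scene. Friction and masses are not known exactly. Their poses are not given: they have to be found in the camera images.
- lid_wing_grip (a point): middle of the wooden grip bar on the lid to open (a dark wing nut is fixed on it 75 mm beyond the bar). Bar: 12 mm thick along x, 50 long along y, 22 tall, foot on the lid's top 11 mm below this point, near the lid's robot-side end. z up; +x: the way the lid slides open. Starts shut (within 4 mm), slides 130 mm to its stop, 1 to 2 N friction, stays where left.
- lid_washer_grip (a point): same bar and axes on the lid that carries a broad flat washer (52 mm across): leave shut. All three boxes are alike, fixed side by side 108 mm apart in any order: 150 mm long (x), 104 wide (y), 6 mm walls, inside 138 x 92 mm, walls' top 17 mm and inside floor 51 mm below the bar's middle; with the lid shut, the box's middle is 60 mm beyond the bar along +x.
- lid_bolt_grip (a point): same bar and axes on the lid that carries a hexagon-head bolt, 58 mm long, lying crosswise: leave shut. Box and lid as the others. A lid fully open uncovers all of the inside but 14 mm at the far end.
- wing_nut: the loose dark iron wing nut to fetch, 20 to 45 g, wings up on the floor of the box under the wing-nut lid, within 25 mm of the box's middle, hidden until the lid is open. Origin: centre of its underside; z up. Solid: the round hub, 20 mm across, 10 mm tall, the same at any yaw: grip it there. Two thin wings spread along its y to 42 mm, 19 mm tall.
- brass_tin: the low round open brass tin standing loose on the bench to the right of the boxes: 58 mm across, 39 mm tall, about 50 mm across inside, floor 2 mm thick, 0.12 kg. Origin: centre of its underside; z up. (The tall grey tin is a bystander.)

How it is judged:
By the outcome, as a careful person would: the job done as asked, in the order asked, and still so for the second after the job is handed in, with the robot touching nothing.
It also fails if it takes over 43 s, if anything falls off the work surface, if the arm or the gripper's body presses on something with over 40 N, if the wrist force passes 120 N, or if a joint passes its speed limit or range.

## Working session

There is one attempt and no reset: what is moved stays moved. The work goes in short steps, Python scripts to look and compute and a tool call to move; the robot and the scene stay as the last step left them, time stands still between calls to the robot, and variables do not carry over. Pictures are saved under pics/ and viewed, at most 10 in all, crops included, and the job is handed in when it is done.

Besides the shell and the picture viewer there is one more tool, called after "Emit:" as name([rows], argument=value, ...), one row to a line, values as JSON. apply_moves: Moves the arm, as the interface text tells. Its arguments: {"type":"object","properties":{"targets":{"type":"array","items":{"type":"object","properties":{"dp":{"type":"array","items":{"type":"number"}},"yaw":{"type":"number"}}}},"grip":{"type":"number"},"squeeze":{"type":"number"}},"required":["targets"]}

```bash
mkdir -p pics; cat > h.py <<'E'
import numpy as np, cv2
from plant import get_state, cams, r
def cap(name, fn=None):
    c=cams.capture(name)
    if fn: cv2.imwrite('pics/'+fn, c['image'][:,:,::-1])
    z=c['range_z']; v,u=np.mgrid[:z.shape[0],:z.shape[1]]
    P=np.stack([(u-c['cx'])/c['fx']*z,(v-c['cy'])/c['fy']*z,z],-1)
    W=(P-c['t'])@c['R']; W[z==0]=np.nan
    return c,W
E
python3 - <<'E'
from h import *
for n in('top','scene'):
    c,W=cap(n,n+'1.png'); np.save(n+'1.npy',W)
    print(n,-c['R'].T@c['t'],c['R'][2])
print(get_state())
E
```

```text
top [ 0.34416286 -0.05254141  0.91460771] [ 0.15559221 -0.0143374  -0.98771732]
scene [0.11808345 0.65817443 0.47102022] [ 0.4160577  -0.78736396 -0.45492196]
{'time_s': 0.1, 'joints': array([-5.74614059e+01,  2.05851545e+01,  6.38931024e-01, -1.80426366e-02,
       -7.01374353e+01, -1.65071003e+01]), 'qd': array([-0.0527813 , -0.14473718,  0.05493062, -0.0598427 , -0.04144557,
       -0.02279735]), 'joint_torque': array([-2.95142898e-03, -5.84163702e+01,  2.93753368e+01,  7.01536596e+00,
        1.02256189e-02, -4.84033421e-05]), 'tcp_pos': array([ 0.18627341, -0.64835378,  0.24773928]), 'eef_rot': array([ 1.79914969e+02, -7.50925711e-03, -1.63974643e+02]), 'contact_force': array([ 0.08189936,  0.50927608, -0.18266994]), 'moment': array([-0.00422681,  0.05375992,  0.01599847]), 'gripper_force': 0.0, 'gripper_width': 0.08762229091994304}
```

View pics/top1.png

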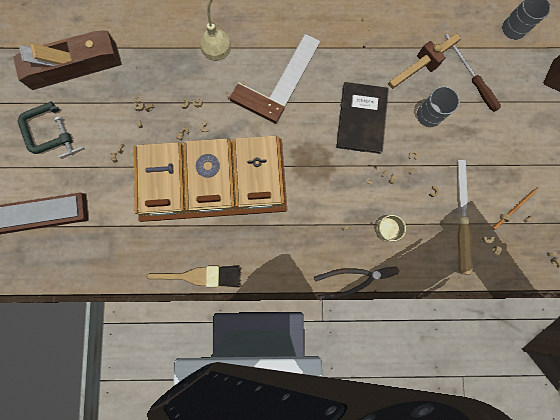

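View pics/scene1.png

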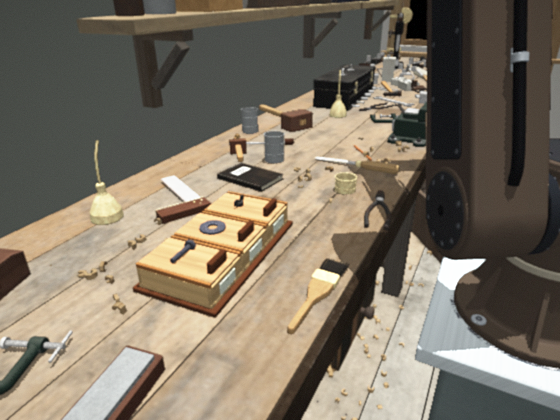

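The top view shows the boxes with the wing-nut lid on the right: nut at (257,160), bar at about (259,196). The washer lid is in the middle and the bolt lid on the left. The brass tin is at (391,228).

```bash
python3 - <<'E'
from h import *
W=np.load('top1.npy'); I=cv2.imread('pics/top1.png')
np.set_printoptions(precision=4,suppress=True)
# lid/bars
for n,(u,v) in dict(bolt=(158,203),wash=(208,199),wing=(259,196)).items():
    p=W[v-8:v+9,u-18:u+19].reshape(-1,3); z=np.nanmedian(p[:,2])
    print(n,'lidz',z,'max',np.nanmax(p[:,2]))
    q=p[p[:,2]>z+0.014]; 
    if len(q): print(len(q),q.mean(0),q.min(0),q.max(0)); print('dir',np.linalg.svd(q[:,:2]-q[:,:2].mean(0),full_matrices=False)[2][0])
print('nuts',[W[v,u] for u,v in((257,160),(208,166),(160,169))])
p=W[205:250,368:415].reshape(-1,3); q=p[(p[:,2]>.032)]
print('tin',len(q),q.mean(0),q.min(0),q.max(0),(q.min(0)+q.max(0))/2, cv2.minEnclosingCircle(q[:,:2].astype(np.float32)))
# heights in corridor
for (u,v) in((213,45),(210,10),(350,120),(436,105),(459,100),(525,20),(465,170),(80,60),(210,212),(255,225)): print((u,v),W[v,u])
S=np.load('scene1.npy'); print('shelf',[S[v,u] for u,v in((200,25),(150,20),(150,130),(105,205),(98,150),(275,145))])
E
```

```text
bolt lidz 0.057330329831783045 max 0.08212060673054533
144 [0.4846 0.1865 0.0771] [0.4775 0.1618 0.0715] [0.4921 0.2113 0.0821]
dir [-0.0713  0.9975]
wash lidz 0.05744559151095151 max 0.08142814732370962
139 [0.493  0.0791 0.0772] [0.4868 0.0556 0.0719] [0.4997 0.1046 0.0814]
dir [ 0.0636 -0.998 ]
wing lidz 0.0575225974698189 max 0.08310032247639244
130 [ 0.4992 -0.0281  0.0773] [ 0.4926 -0.0516  0.0718] [ 0.5057 -0.0051  0.0831]
dir [ 0.0651 -0.9979]
nuts [array([ 0.5796, -0.0236,  0.0604]), array([0.5674, 0.0834, 0.0571]), array([0.5582, 0.1843, 0.069 ])]
tin 119 [ 0.4332 -0.323   0.0384] [ 0.4043 -0.3474  0.0321] [ 0.4594 -0.2912  0.0444] [ 0.4319 -0.3193  0.0383] ((0.4319342374801636, -0.31961601972579956), 0.029128504917025566)
(213, 45) [0.8584 0.0786 0.0478]
(210, 10) [0.9793 0.0945 0.0018]
(350, 120) [ 0.6869 -0.2396  0.0175]
(436, 105) [ 0.7297 -0.451   0.0023]
(459, 100) [ 0.7059 -0.4661  0.0856]
(525, 20) [ 0.9085 -0.6438  0.0684]
(465, 170) [ 0.5685 -0.5064  0.0056]
(80, 60) [0.8136 0.3755 0.0617]
(210, 212) [0.4726 0.0844 0.0104]
(255, 225) [ 0.4452 -0.0163 -0.0158]
shelf [array([ 0.8765, -0.3381,  0.393 ]), array([ 0.8763, -0.1488,  0.4155]), array([ 1.0666, -0.2849,  0.088 ]), array([0.8587, 0.0943, 0.0438]), array([ 1.0696, -0.0827,  0.0859]), array([ 0.6872, -0.4087,  0.0573])]
```

Emit:
apply_moves([
  {"dp": [0.003,0.006,0],"yaw": 0},
  {"dp": [0.011,0.025,0],"yaw": -1},
  {"dp": [0.023,0.05,0],"yaw": -2},
  {"dp": [0.037,0.08,0],"yaw": -3},
  {"dp": [0.054,0.118,0],"yaw": -4},
  {"dp": [0.071,0.155,0],"yaw": -5},
  {"dp": [0.088,0.192,0],"yaw": -6},
  {"dp": [0.105,0.229,0],"yaw": -7},
  {"dp": [0.122,0.266,0],"yaw": -8},
  {"dp": [0.139,0.303,0],"yaw": -9},
  {"dp": [0.156,0.34,0],"yaw": -10},
  {"dp": [0.173,0.378,0],"yaw": -11},
  {"dp": [0.19,0.415,0],"yaw": -12},
  {"dp": [0.207,0.452,-0.01],"yaw": -12},
  {"dp": [0.224,0.489,-0.02],"yaw": -12},
  {"dp": [0.241,0.526,-0.035],"yaw": -12},
  {"dp": [0.255,0.557,-0.05],"yaw": -12},
  {"dp": [0.269,0.588,-0.065],"yaw": -12},
  {"dp": [0.277,0.607,-0.08],"yaw": -12},
  {"dp": [0.283,0.619,-0.09],"yaw": -12},
], grip=1)

```text
time_s: 1.77
tcp_pos: [0.4692, -0.0275, 0.1572]
eef_rot: [180.0, -0.1, -175.8]
contact_force: [-0.4, -1.0, -0.7]
gripper_width: 0.0002
gripper_force: 0.0
```

Emit:
apply_moves([
  {"dp": [0,0,-0.012]},
  {"dp": [0,0,-0.03]},
  {"dp": [0,0,-0.048]},
  {"dp": [0,0,-0.062]},
  {"dp": [0,0,-0.07]},
  {"dp": [0,0,-0.073]},
  {"dp": [0,0,-0.073]},
])

```text
$.targets[0]: bad value
```

```bash
python3 - <<'E'
from h import *
c,W=cap('scene')
cv2.imwrite('pics/s2.png',cv2.resize(c['image'][160:310,130:330,::-1],(800,600)))
print(get_state()['tcp_pos'])
E
```

```text
[ 0.46943992 -0.02706779  0.15585309]
```

View pics/s2.png

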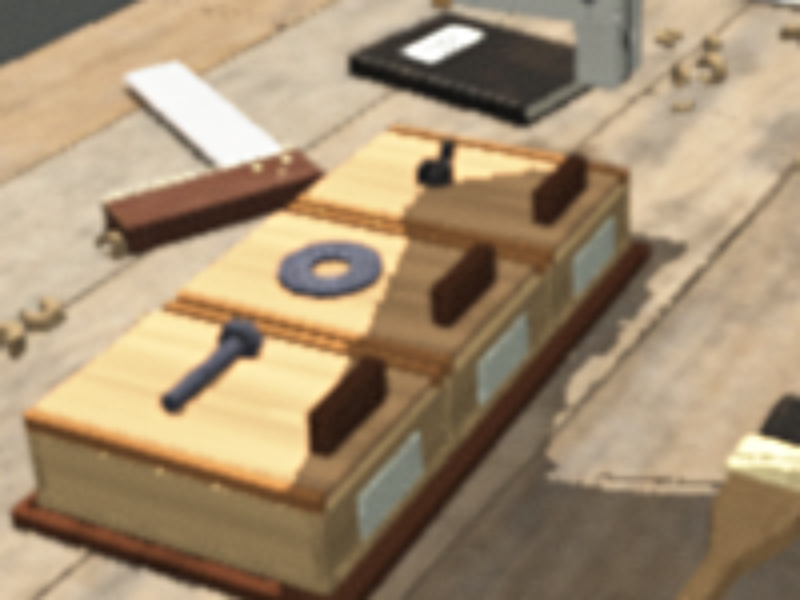

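The move was refused because yaw is required. The crop shows the wing-nut bar at (560,190), with the gripper still above it at (605,40). The lids are shut and the lid's path is clear.

Emit:
apply_moves([
  {"dp": [0,0,-0.012],"yaw": 0},
  {"dp": [0,0,-0.03],"yaw": 0},
  {"dp": [0,0,-0.048],"yaw": 0},
  {"dp": [0,0,-0.062],"yaw": 0},
  {"dp": [0,0,-0.07],"yaw": 0},
  {"dp": [0,0,-0.073],"yaw": 0},
  {"dp": [0,0,-0.073],"yaw": 0},
  {"dp": [0.004,0,-0.073],"yaw": 0},
  {"dp": [0.008,0,-0.073],"yaw": 0},
  {"dp": [0.012,0.001,-0.073],"yaw": 0},
  {"dp": [0.016,0.001,-0.073],"yaw": 0},
  {"dp": [0.02,0.001,-0.073],"yaw": 0},
  {"dp": [0.025,0.002,-0.073],"yaw": 0},
  {"dp": [0.03,0.002,-0.073],"yaw": 0},
])

```text
time_s: 2.98
tcp_pos: [0.4998, -0.0277, 0.0856]
eef_rot: [180.0, -0.0, -176.0]
contact_force: [-1.7, 0.3, 0.5]
gripper_width: 0.0002
gripper_force: 0.7
```

Emit:
apply_moves([
  {"dp": [0.008,0.001,0],"yaw": 0},
  {"dp": [0.018,0.001,0],"yaw": 0},
  {"dp": [0.028,0.002,0],"yaw": 0},
  {"dp": [0.038,0.003,0],"yaw": 0},
  {"dp": [0.048,0.003,0],"yaw": 0},
  {"dp": [0.058,0.004,0],"yaw": 0},
  {"dp": [0.068,0.005,0],"yaw": 0},
  {"dp": [0.078,0.005,0],"yaw": 0},
  {"dp": [0.088,0.006,0],"yaw": 0},
  {"dp": [0.095,0.006,0],"yaw": 0},
  {"dp": [0.1,0.007,0],"yaw": 0},
  {"dp": [0.104,0.007,0],"yaw": 0},
  {"dp": [0.107,0.007,0],"yaw": 0},
  {"dp": [0.11,0.007,0],"yaw": 0},
  {"dp": [0.112,0.008,0],"yaw": 0},
  {"dp": [0.114,0.008,0],"yaw": 0},
  {"dp": [0.114,0.008,0],"yaw": 0},
])

```text
time_s: 4.4
tcp_pos: [0.6081, -0.0208, 0.085]
eef_rot: [-180.0, -0.6, -176.0]
contact_force: [-17.9, 0.9, 12.7]
gripper_width: 0.0004
gripper_force: 8.9
```

Emit:
apply_moves([
  {"dp": [-0.008,0,0.001],"yaw": 0},
  {"dp": [-0.014,-0.001,0.01],"yaw": 0},
  {"dp": [-0.02,-0.001,0.03],"yaw": 0},
  {"dp": [-0.04,-0.02,0.06],"yaw": 0},
  {"dp": [-0.06,-0.05,0.085],"yaw": 0},
  {"dp": [-0.08,-0.085,0.09],"yaw": 0},
  {"dp": [-0.1,-0.12,0.09],"yaw": 0},
  {"dp": [-0.12,-0.15,0.09],"yaw": 0},
  {"dp": [-0.13,-0.165,0.09],"yaw": 0},
  {"dp": [-0.13,-0.17,0.09],"yaw": 0},
], grip=-0.3)

```text
time_s: 5.23
tcp_pos: [0.4817, -0.1918, 0.177]
eef_rot: [-180.0, 0.1, -176.1]
contact_force: [0.1, 1.2, 0.0]
gripper_width: 0.0559
gripper_force: 0.0
```

```bash
python3 - <<'E'
from h import *
c,W=cap('top'); np.save('top3.npy',W); cv2.imwrite('top3.png',c['image'][:,:,::-1])
cv2.imwrite('pics/t3.png',cv2.resize(c['image'][85:235,120:320,::-1],(800,600),interpolation=cv2.INTER_CUBIC))
s=get_state(); print(s['tcp_pos'],s['gripper_width'])
E
```

```text
[ 0.4829681  -0.19160779  0.17699765] 0.05678866833986899
```

View pics/t3.png

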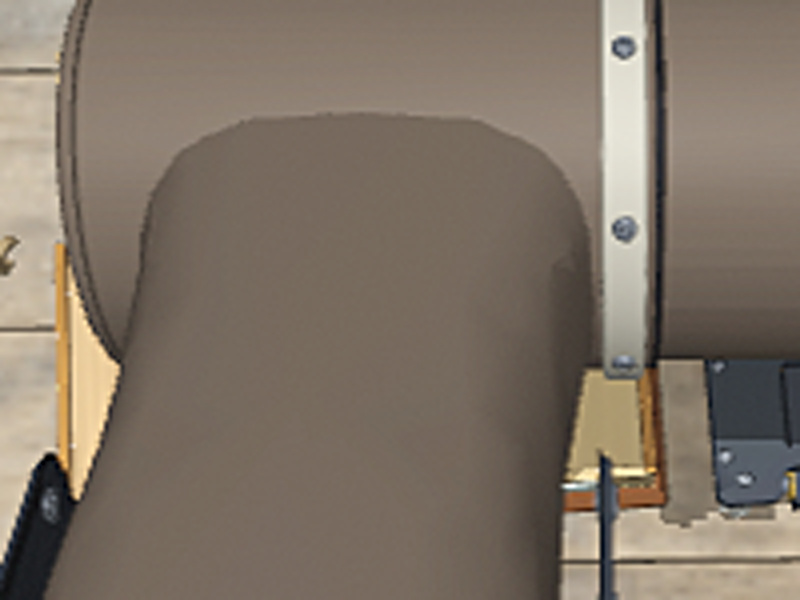

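The arm hides the open box, so I'm moving aside.

Emit:
apply_moves([
  {"dp": [-0.007,-0.014,0],"yaw": 0},
  {"dp": [-0.02,-0.04,0.01],"yaw": 0},
  {"dp": [-0.038,-0.074,0.02],"yaw": 0},
  {"dp": [-0.056,-0.11,0.03],"yaw": 0},
  {"dp": [-0.073,-0.142,0.03],"yaw": 0},
  {"dp": [-0.09,-0.177,0.03],"yaw": 0},
  {"dp": [-0.108,-0.21,0.03],"yaw": 0},
  {"dp": [-0.125,-0.245,0.03],"yaw": 0},
  {"dp": [-0.142,-0.28,0.03],"yaw": 0},
  {"dp": [-0.16,-0.313,0.03],"yaw": 0},
  {"dp": [-0.177,-0.347,0.03],"yaw": 0},
  {"dp": [-0.193,-0.378,0.03],"yaw": 0},
  {"dp": [-0.204,-0.4,0.03],"yaw": 0},
  {"dp": [-0.21,-0.41,0.03],"yaw": 0},
  {"dp": [-0.21,-0.41,0.03],"yaw": 0},
])

```text
time_s: 6.53
tcp_pos: [0.2729, -0.6016, 0.2052]
eef_rot: [-180.0, -0.0, -176.1]
contact_force: [0.3, -0.2, -0.7]
gripper_width: 0.057
gripper_force: 0.0
```

```bash
python3 - <<'E'
from h import *
c,W=cap('top'); np.save('top4.npy',W); cv2.imwrite('top4.png',c['image'][:,:,::-1])
cv2.imwrite('pics/t4.png',cv2.resize(c['image'][100:220,200:360,::-1],(800,600),interpolation=cv2.INTER_CUBIC))
s=get_state(); print(s['tcp_pos'],s['gripper_width'])
E
```

```text
[ 0.27356279 -0.60031897  0.2053203 ] 0.057097441925920936
```

View pics/t4.png

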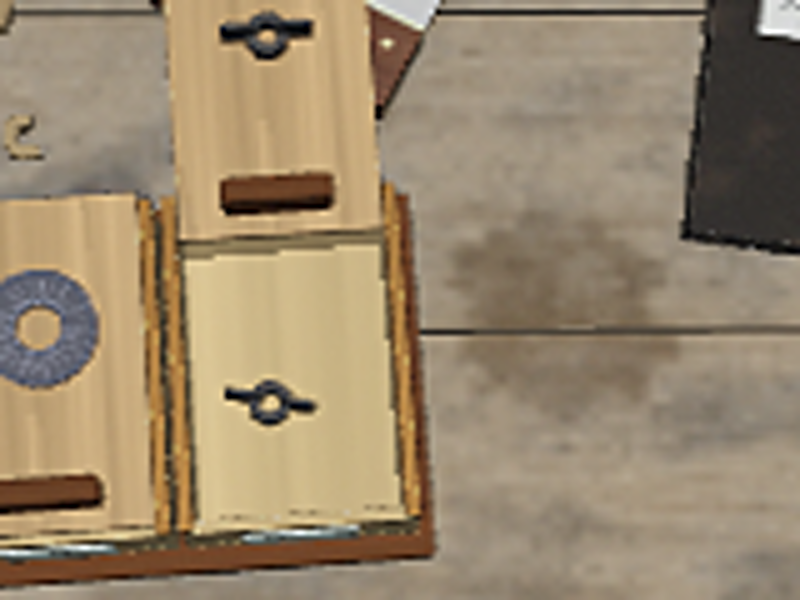

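The lid is open, and the loose nut's hub is at crop (270,402). Its wings run from (228,394) to (315,407), and the opened bar is at (276,193).

```bash
python3 - <<'E'
from h import *
np.set_printoptions(precision=4,suppress=True)
W=np.load('top4.npy'); I=cv2.imread('top4.png')
g=I.max(2); m=np.zeros_like(g,bool); m[172:188,242:268]=g[172:188,242:268]<95
p=W[m]; print(len(p),p.mean(0),p.min(0),p.max(0)); d=np.linalg.svd(p[:,:2]-p[:,:2].mean(0),full_matrices=False)[2][0]; print('wing dir',d,np.degrees(np.arctan2(d[1],d[0])))
v,u=np.nonzero(m); print('px',u.mean(),v.mean(),(u.min()+u.max())/2)
for px in((254,176),(254,186),(254,180),(246,179),(262,181),(250,195),(270,165)): print(px,W[px[1],px[0]])
b=W[130:148,238:272].reshape(-1,3); q=b[b[:,2]>.0725]; print('bar',q.mean(0),q.min(0),q.max(0))
# end wall near robot & side walls
for uu,vv in((238,160),(238,180),(280,160),(281,180),(255,204),(255,205),(255,206)): print((uu,vv),W[vv,uu])
E
```

```text
64 [ 0.5422 -0.014   0.0288] [ 0.5333 -0.0339  0.0154] [0.5519 0.0045 0.0377]
wing dir [0.1631 0.9866] 80.61374444205524
px 253.203125 179.890625 253.5
(254, 176) [ 0.5519 -0.0157  0.0256]
(254, 186) [ 0.5303 -0.0154  0.0191]
(254, 180) [ 0.5446 -0.0153  0.0171]
(246, 179) [0.5443 0.0021 0.0291]
(262, 181) [ 0.5385 -0.0339  0.0336]
(250, 195) [ 0.5101 -0.0062  0.016 ]
(270, 165) [ 0.5799 -0.0519  0.0157]
bar [ 0.6254 -0.0199  0.0772] [ 0.6187 -0.0437  0.0727] [0.6335 0.0039 0.0815]
(238, 160) [0.5925 0.0216 0.014 ]
(238, 180) [0.5443 0.0209 0.019 ]
(280, 160) [ 0.5793 -0.0739  0.0606]
(281, 180) [ 0.5349 -0.0757  0.059 ]
(255, 204) [ 0.4836 -0.019   0.0521]
(255, 205) [ 0.4819 -0.0188  0.0488]
(255, 206) [ 0.4808 -0.0186  0.0417]
```

Emit:
apply_moves([
  {"dp": [0.003,0.006,0],"yaw": 2},
  {"dp": [0.011,0.023,0],"yaw": 6},
  {"dp": [0.022,0.047,0],"yaw": 10},
  {"dp": [0.035,0.076,0],"yaw": 15},
  {"dp": [0.051,0.111,0],"yaw": 20},
  {"dp": [0.067,0.146,0],"yaw": 25},
  {"dp": [0.084,0.181,0],"yaw": 30},
  {"dp": [0.1,0.216,0],"yaw": 35},
  {"dp": [0.116,0.252,0],"yaw": 40},
  {"dp": [0.132,0.287,0],"yaw": 45},
  {"dp": [0.148,0.322,0],"yaw": 50},
  {"dp": [0.164,0.357,0],"yaw": 54},
  {"dp": [0.181,0.392,0],"yaw": 58},
  {"dp": [0.197,0.427,-0.005],"yaw": 62},
  {"dp": [0.213,0.462,-0.015],"yaw": 66},
  {"dp": [0.229,0.497,-0.025],"yaw": 70},
  {"dp": [0.245,0.532,-0.035],"yaw": 73},
  {"dp": [0.257,0.56,-0.045],"yaw": 75},
  {"dp": [0.265,0.577,-0.052],"yaw": 76},
  {"dp": [0.2695,0.585,-0.056],"yaw": 76.5},
], grip=0.1)

```text
time_s: 8.25
tcp_pos: [0.5429, -0.0107, 0.1492]
eef_rot: [-180.0, 0.0, -99.1]
contact_force: [0.5, -0.9, -0.3]
gripper_width: 0.0396
gripper_force: 0.0
```

Emit:
apply_moves([
  {"dp": [0,0,-0.01],"yaw": 0},
  {"dp": [0,0,-0.025],"yaw": 0},
  {"dp": [0,0,-0.04],"yaw": 0},
  {"dp": [0,0,-0.05],"yaw": 0},
  {"dp": [0,0,-0.055],"yaw": 0},
  {"dp": [0,0,-0.055],"yaw": 0},
])

```text
time_s: 8.75
tcp_pos: [0.5419, -0.0152, 0.0937]
eef_rot: [179.9, -0.0, -99.5]
contact_force: [0.8, 0.9, 1.1]
gripper_width: 0.0395
gripper_force: 0.0
```

```bash
python3 - <<'E'
from h import *
c,W=cap('scene')
cv2.imwrite('pics/s5.png',cv2.resize(c['image'][160:310,130:330,::-1],(800,600),interpolation=cv2.INTER_CUBIC))
s=get_state(); print(s['tcp_pos'],s['eef_rot'],s['gripper_width'],s['joints'])
E
```

```text
[ 0.54252466 -0.01507218  0.0945086 ] [ 1.79970826e+02 -2.25944984e-02 -9.94730798e+01] 0.03921654019282282 [ 1.91079383e+01  1.70018113e+01 -2.72623180e+01  8.21191047e-03
 -4.57722988e+01 -2.85867536e+01]
```

View pics/s5.png

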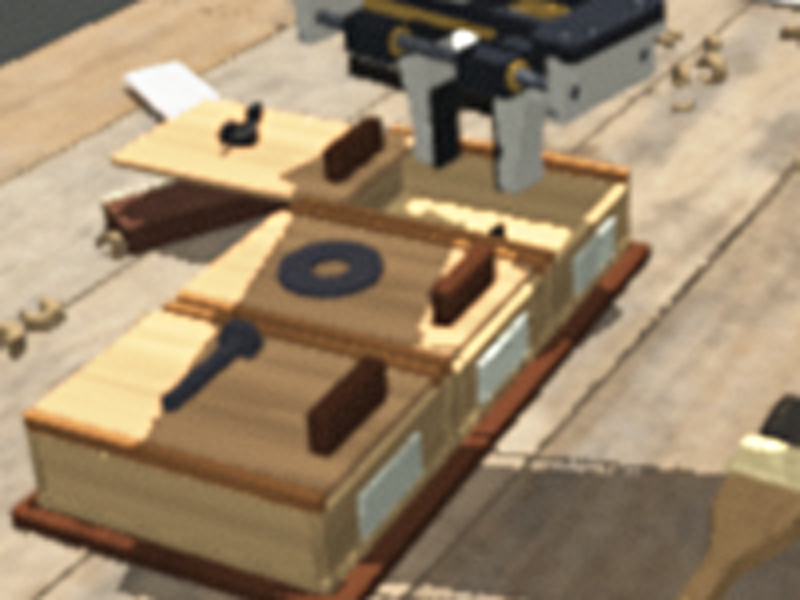

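The crop shows the open fingers at (435,150) and (520,180), straddling the point above the nut, whose wing tip shows at (497,232). The lid bar clears the body, so I'm lowering and gripping.

Emit:
apply_moves([
  {"dp": [0,0,-0.008],"yaw": 0},
  {"dp": [0,0,-0.02],"yaw": 0},
  {"dp": [0,0,-0.032],"yaw": 0},
  {"dp": [0,0,-0.042],"yaw": 0},
  {"dp": [0,0,-0.049],"yaw": 0},
  {"dp": [0,0,-0.052],"yaw": 0},
  {"dp": [0,0,-0.0525],"yaw": 0},
  {"dp": [0,0,-0.0525],"yaw": 0},
])

```text
time_s: 9.47
tcp_pos: [0.5431, -0.0147, 0.0421]
eef_rot: [-180.0, -0.0, -99.5]
contact_force: [-0.1, -0.0, 0.5]
gripper_width: 0.0395
gripper_force: 0.0
```

Emit:
apply_moves([
  {"dp": [0,0,0],"yaw": 0},
  {"dp": [0,0,0],"yaw": 0},
  {"dp": [0,0,0],"yaw": 0},
  {"dp": [0,0,0],"yaw": 0},
  {"dp": [0,0,0],"yaw": 0},
  {"dp": [0,0,0],"yaw": 0},
  {"dp": [0,0,0],"yaw": 0},
  {"dp": [0,0,0],"yaw": 0},
], grip=1, squeeze=20)

```text
time_s: 10.13
tcp_pos: [0.5431, -0.0147, 0.0423]
eef_rot: [-180.0, 0.0, -99.5]
contact_force: [-0.3, 0.2, 5.1]
gripper_width: 0.0178
gripper_force: 20.0
```

Emit:
apply_moves([
  {"dp": [0,0,0.004],"yaw": 0},
  {"dp": [0,0,0.012],"yaw": 0},
  {"dp": [0,0,0.025],"yaw": 0},
  {"dp": [0,0,0.04],"yaw": 0},
  {"dp": [0,0,0.055],"yaw": 0},
  {"dp": [0,0,0.07],"yaw": 0},
  {"dp": [0,0,0.08],"yaw": 0},
  {"dp": [0,0,0.085],"yaw": 0},
  {"dp": [0,0,0.085],"yaw": 0},
])

```text
time_s: 10.88
tcp_pos: [0.5435, -0.0146, 0.1283]
eef_rot: [-179.9, 0.1, -99.5]
contact_force: [0.4, 0.8, 0.2]
gripper_width: 0.0178
gripper_force: 20.0
```

```bash
python3 - <<'E'
from h import *
c,W=cap('scene')
cv2.imwrite('pics/s6.png',cv2.resize(c['image'][140:260,190:350,::-1],(800,600),interpolation=cv2.INTER_CUBIC))
s=get_state(); print(s['tcp_pos'],s['gripper_width'],s['gripper_force'])
E
```

```text
[ 0.54293365 -0.01466276  0.12735021] 0.018033763839343863 19.999873026754358
```

View pics/s6.png

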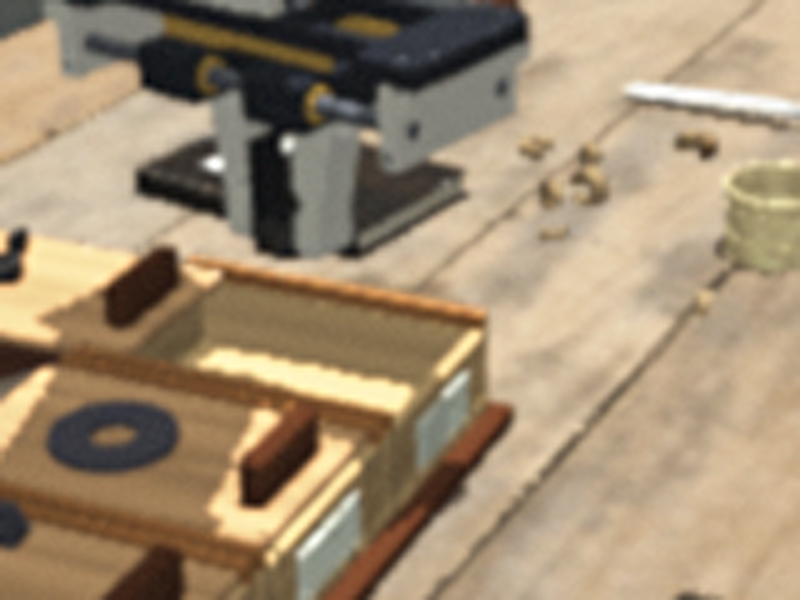

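The nut is held: the opening is 18 mm at 20 N and the box is empty, with the gripper closed at (290,190). Next I carry it over the tin.

Emit:
apply_moves([
  {"dp": [-0.002,-0.006,0.004],"yaw": 0},
  {"dp": [-0.007,-0.02,0.01],"yaw": 0},
  {"dp": [-0.015,-0.042,0.012],"yaw": 0},
  {"dp": [-0.025,-0.07,0.012],"yaw": 0},
  {"dp": [-0.036,-0.1,0.012],"yaw": 0},
  {"dp": [-0.047,-0.13,0.012],"yaw": 0},
  {"dp": [-0.058,-0.16,0.01],"yaw": 0},
  {"dp": [-0.069,-0.19,0.007],"yaw": 0},
  {"dp": [-0.08,-0.22,0.003],"yaw": 0},
  {"dp": [-0.09,-0.248,0],"yaw": 0},
  {"dp": [-0.099,-0.272,0],"yaw": 0},
  {"dp": [-0.106,-0.291,0],"yaw": 0},
  {"dp": [-0.109,-0.301,-0.002],"yaw": 0},
  {"dp": [-0.1105,-0.3045,-0.008],"yaw": 0},
  {"dp": [-0.1105,-0.3045,-0.016],"yaw": 0},
  {"dp": [-0.1105,-0.3045,-0.02],"yaw": 0},
  {"dp": [-0.1105,-0.3045,-0.02],"yaw": 0},
])

```text
time_s: 12.35
tcp_pos: [0.4317, -0.3182, 0.1055]
eef_rot: [179.8, 0.0, -99.4]
contact_force: [-1.6, 0.6, -0.1]
gripper_width: 0.0177
gripper_force: 20.0
```

```bash
python3 - <<'E'
from h import *
c,W=cap('scene')
cv2.imwrite('pics/s7.png',cv2.resize(c['image'][120:240,280:440,::-1],(800,600),interpolation=cv2.INTER_CUBIC))
s=get_state(); print(s['tcp_pos'],s['gripper_width'],s['gripper_force'])
# tin re-measure from scene start image
W=np.load('scene1.npy'); p=W[168:200,328:362].reshape(-1,3); q=p[(p[:,2]>.034)&(p[:,2]<.046)]
print(len(q),q.min(0),q.max(0),cv2.minEnclosingCircle(q[:,:2].astype(np.float32)))
# project expected points to crop
R,t=c['R'],c['t']
for X in((.432,-.3195,.039),(*s['tcp_pos'][:2],.039),(*s['tcp_pos'][:2],s['tcp_pos'][2]-.0255)):
    x=R@np.array(X)+t; print(X,((c['fx']*x[0]/x[2]+c['cx']-280)*5,(c['fy']*x[1]/x[2]+c['cy']-120)*5))
E
```

```text
[ 0.43217891 -0.31829745  0.10617192] 0.017556765646389295 19.99993961169821
86 [ 0.40094967 -0.3464364   0.03408666] [ 0.45692645 -0.28796753  0.0405372 ] ((0.42845863103866577, -0.31770896911621094), 0.031516432762145996)
(0.432, -0.3195, 0.039) (np.float64(324.7374221334246), np.float64(277.3478103320312))
(np.float64(0.4321789054287142), np.float64(-0.3182974479634883), 0.039) (np.float64(323.64844477509905), np.float64(278.0928555053248))
(np.float64(0.4321789054287142), np.float64(-0.3182974479634883), np.float64(0.08067192469465063)) (np.float64(328.799909262043), np.float64(203.78674264272234))
```

View pics/s7.png

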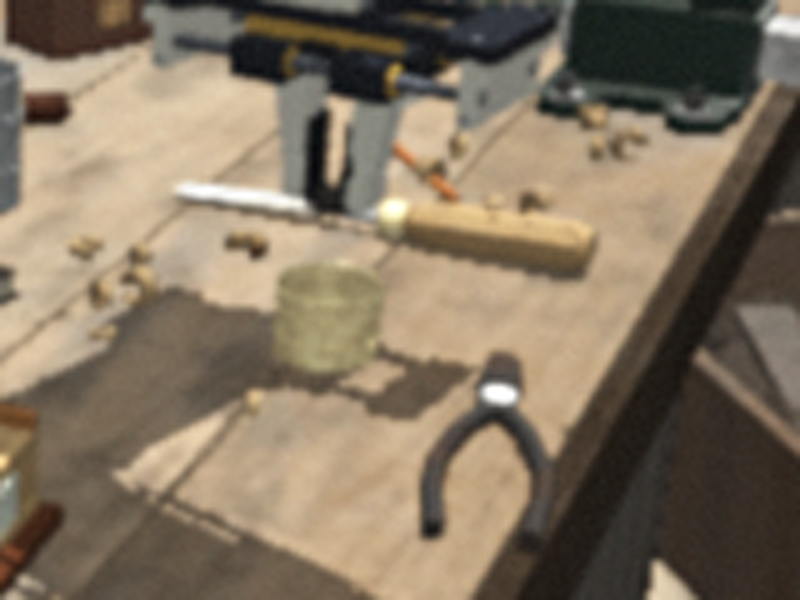

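The jaws are at (333,150) with the nut at about (333,205), centred above the tin mouth at (330,275). Lowering and releasing.

Emit:
apply_moves([
  {"dp": [0,0,-0.008],"yaw": 0},
  {"dp": [0,0,-0.018],"yaw": 0},
  {"dp": [0,0,-0.028],"yaw": 0},
  {"dp": [0,0,-0.036],"yaw": 0},
  {"dp": [0,0,-0.041],"yaw": 0},
  {"dp": [0,0,-0.0425],"yaw": 0},
  {"dp": [0,0,-0.0425],"yaw": 0},
  {"dp": [0,0,-0.0425],"yaw": 0},
])

```text
time_s: 13.07
tcp_pos: [0.4326, -0.3194, 0.0646]
eef_rot: [-180.0, -0.0, -99.5]
contact_force: [-0.4, -0.1, -0.1]
gripper_width: 0.0177
gripper_force: 20.0
```

Emit:
apply_moves([
  {"dp": [0,0,0],"yaw": 0},
  {"dp": [0,0,0],"yaw": 0},
  {"dp": [0,0,0],"yaw": 0},
  {"dp": [0,0,0],"yaw": 0},
  {"dp": [0,0,0],"yaw": 0},
  {"dp": [0,0,0],"yaw": 0},
], grip=0.1)

```text
time_s: 13.57
tcp_pos: [0.4324, -0.3193, 0.0647]
eef_rot: [-180.0, -0.0, -99.5]
contact_force: [-0.4, -1.0, 0.4]
gripper_width: 0.0394
gripper_force: 0.0
```

Emit:
apply_moves([
  {"dp": [0,0,0.005],"yaw": 0},
  {"dp": [0,0,0.02],"yaw": 0},
  {"dp": [0,0,0.045],"yaw": 0},
  {"dp": [0,0,0.08],"yaw": 0},
  {"dp": [-0.01,-0.03,0.11],"yaw": 0},
  {"dp": [-0.025,-0.065,0.13],"yaw": 0},
  {"dp": [-0.04,-0.1,0.14],"yaw": 0},
  {"dp": [-0.055,-0.135,0.14],"yaw": 0},
  {"dp": [-0.07,-0.17,0.14],"yaw": 0},
  {"dp": [-0.085,-0.205,0.14],"yaw": 0},
  {"dp": [-0.1,-0.24,0.14],"yaw": 0},
  {"dp": [-0.115,-0.275,0.14],"yaw": 0},
  {"dp": [-0.125,-0.3,0.14],"yaw": 0},
  {"dp": [-0.13,-0.31,0.14],"yaw": 0},
  {"dp": [-0.13,-0.31,0.14],"yaw": 0},
])

```text
time_s: 14.82
tcp_pos: [0.3005, -0.6311, 0.2038]
eef_rot: [179.9, 0.0, -99.6]
contact_force: [-0.3, 0.8, 0.4]
gripper_width: 0.0398
gripper_force: 0.0
```

```bash
python3 - <<'E'
from h import *
c,W=cap('top'); I=c['image'][:,:,::-1]
a=cv2.resize(I[90:260,130:430],(800,453),interpolation=cv2.INTER_CUBIC)
cv2.imwrite('pics/t8.png',a)
print(get_state()['time_s'])
b=W[130:148,238:272].reshape(-1,3); q=b[b[:,2]>.0725]; print('bar',q.mean(0))
E
```

```text
14.8667
bar [ 0.62521908 -0.02029173  0.07737239]
```

View pics/t8.png

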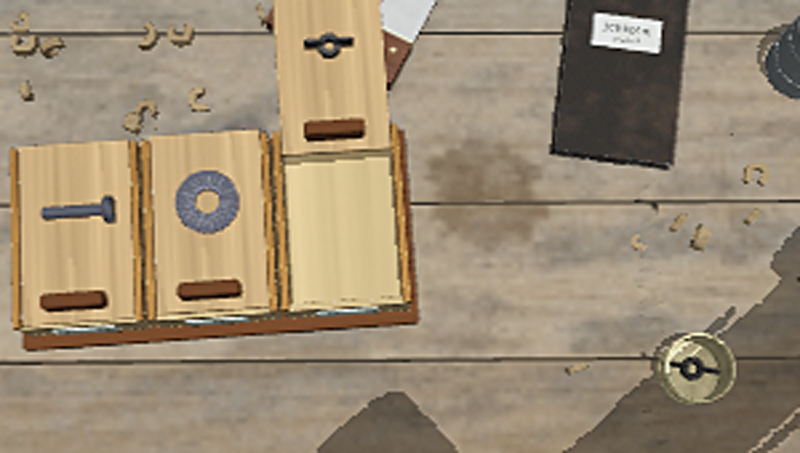

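The loose nut lies flat in the upright tin at (690,368). The wing-nut box is open and empty, and the other two lids are shut.

```bash
python3 -c "
from h import *
print(r.close_job())"
```

```text
the job is handed in; nothing more can be done
None
```

The job is handed in at about 15 s: the wing-nut lid was pushed until it stopped against 18 N (about 126 mm measured, so taken as its stop), the loose wing nut is in the upright brass tin, and the other two boxes are still shut.

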